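# Stand the curing lamp over a glued part

### The arm

A 6-joint arm with a two-finger parallel gripper is mounted at the origin on the work surface. World frame = base frame: x ahead of the robot, y to its left, z up, the work surface at z = 0. Lengths are in m, angles in degrees, forces in N, time in s.
With the tool pointing down it reaches from about 0.4 to 0.825 m from the base axis. Payload 7 kg.
Tool frame: the origin (TCP) lies midway between the tips of the shut fingers; the grasp point (between the pads) lies 19 mm behind it; z points along the fingers, y is the direction in which the jaws open and shut (so a half turn about z gives the same grasp; the last joint's range is limited). The gripper opens to 88 mm and grips with 3 to 60 N. Pads are 19 mm wide; open, the fingers measure 130 mm over their backs; the gripper's body (78 mm by 193 mm) begins 47 mm behind the grasp point.
Start: joints at [-53.852, 20.546, 0.682, 0, -70.136, -16.507], TCP at [0.227, -0.636, 0.227] pointing down, gripper open.
Joint ranges: [-176.03, 176.03], [-82.01, 121.73], [-58.28, 71.71], [-173.87, 95.51], [-174.79, -0.11], [-173.66, 173.66]. Speed limits (degrees/s): [136.94, 136.94, 172.46, 180, 180, 180].

### API

Orientations are given as a 3x3 rotation matrix whose columns are the frame's x, y, z axes.
In Python, from rig import robot gives the robot as it stands. Calls block until the motion is done:
- robot.goto(position, orientation): joint-space move of the TCP to a pose.
- robot.servo_line(position, ori=None, speed=0.15): straight line of the TCP; ori=None keeps the orientation; speed is the mean speed in m/s.
- robot.movej(angles): joint-space move.
- robot.move_gripper(opening): opening from 0.0 (shut) to 1.0 (fully open); the grip force is fixed at half the most; returns when the fingers have stopped.
- robot.dwell(seconds).
- robot.ik(position, orientation): joint angles nearest the present ones, or None.
- robot.grab_frame(name): name is "side" or "top" or "wrist"; returns (picture, depth): 400x640x3 uint8, red, green, blue; 400x640 float32, m along the optical axis (not along the pixel's ray), 0 where there is no reading.
- robot.camera_info(name): a dict with "vfov" (degrees; the focal length in pixels is half the picture's height over the tangent of half this angle, whatever the lens; pixels are square), "cx", "cy" (the principal point, pixels), "view" (4x4, takes a point from world to camera coordinates); the wrist camera has in their place "T_tool_cam" (4x4, takes a point from camera to tool coordinates, whose origin is the TCP and whose axes are the flange's). Camera axes: x right, y down, z forward; pixel columns grow to the right and rows downward; lengths in m; the calibration is good to about 2 mm. A picture is of the moment at which its call begins: read the wrist's pose just before it. camera_info takes no time and is no camera call.
A pose or a line that the arm cannot do raises robot.Unreachable and nothing moves.
- robot.job_done(): hands the job in, once; it reports no verdict.
Readings, each from a call of its own:
- robot.read_t(): time.
- robot.read_qpos(): joint angles.
- robot.read_qvel(): joint speeds.
- robot.read_effort(): joint torques, N m.
- robot.read_position(): TCP position.
- robot.read_tcp_rot(): TCP orientation.
- robot.read_force(): force on the tool from outside, world axes, zero at the start.
- robot.read_ft_torque(): the same for the moment, N m.
- robot.read_grip_width(): opening from 0.0 (shut) to 1.0 (fully open).
Only numpy, scipy, OpenCV 4.12 (cv2) and the standard library are available. Lean on these libraries where they do the work, as an engineer would, in place of code of your own. Each camera call takes 0.05 s, during which the arm holds its last target. There are 200 camera calls.

### The job

The steel dish is in the way on the dark exposure mat: move it completely off the mat, standing upright, without shifting the glued brass part. Then lift the curing lamp by its handle and set it down gently, without dropping it, over the part, standing squarely centred within the white corner marks. Leave the other things on the bench where they are.

Things in the scene. Friction and masses are not known exactly. Their poses are not given: they have to be found in the camera images.
- mat: Flat dark printed sheet, 170 x 170 mm, lying flush on the bench (no noticeable thickness, nothing catches on it), with four white L-shaped corner marks that outline 127 mm along its x by 107 mm along its y, about 8 mm outside the lamp's footprint on every side. Origin at its centre, on the bench. Its x and y axes run along its edges, z up.
- part: The glued part: brass cylinder 36 mm in diameter with a glass dome, 31 mm high in all, loose, standing at the mat's centre. Origin at the centre of its underside, z up.
- dish: Empty round stainless dish, open on top, outside diameter 94 mm at the foot and 100 mm at the rim, 22 mm high, wall 4 mm, floor 4 mm thick, about 250 g. It starts on the +y side of the mat with about 10 mm between it and the part; too wide to grasp across, but fingertips fit inside it to pull on the rim from within. Origin at the centre of its underside, z up.
- lamp: Cordless curing lamp: white and grey box 110 mm (its x) x 90 mm (its y), 125 mm high without the handle, about 800 g, standing on the bench to the left or right of the mat. Open below: hollow 98 x 78 mm, 70 mm deep, so it fits over the part. Origin at the centre of its underside, z up. Either way round is fine.
- lamp_handle: The lamp's black grip bar, fixed to the lamp, parallel to the lamp's x axis: 100 mm long, 16 mm wide (y), 14 mm high, held by a post at each end (76 mm free between the posts), with 33 mm of free space under it. Origin at the bar's centre, 165 mm above the lamp's underside, axes as the lamp's.
- meter: Yellow light meter with a dark display, 110 x 75 x 30 mm, lying on the bench on the other side from the lamp. Leave alone. Origin at the centre of its underside.
- bottle_white: White dispensing bottle with a pointed nozzle, 34 mm in diameter, 108 mm high, upright. Leave alone. Origin at the centre of its underside.
- bottle_blue: Pale blue dispensing bottle with a pointed white nozzle, 34 mm in diameter, 108 mm high, upright. Leave alone. Origin at the centre of its underside.
- bottle_dark: Black adhesive bottle, 34 mm in diameter, 85 mm high, upright. Leave alone. Origin at the centre of its underside.
- bottle_amber: Amber adhesive bottle, 36 mm in diameter, 90 mm high, upright. Leave alone. Origin at the centre of its underside.
- red_cap: Red plastic cap, 34 mm in diameter, 14 mm high. Leave alone. Origin at the centre of its underside.
Not all that is in view belongs to the job. Leave any pink look-alike of the lamp alone. Of the things that look like the dish, the larger one is meant.

How it is judged:
By the outcome, as a careful person would: the job done as asked, in the order asked, and still so for the second after the job is handed in, with the robot touching nothing.
It also fails if it takes over 64 s, if anything falls off the work surface, if the arm or the gripper's body presses on something with over 40 N, if the wrist force passes 120 N, or if a joint passes its speed limit or range.

## Working session

There is one attempt and no reset: what is moved stays moved. The work goes in short steps, each a Python script; the robot and the scene stay as the last script left them, time stands still between calls to the robot, and variables do not carry over. Pictures are saved under pics/ and viewed, about 8 in all and at most 12, crops included, and the job is handed in when it is done.

```bash
mkdir -p pics; ls
python3 - <<'E'
from rig import robot
import numpy as np, cv2
for n in("top","side"):
    im,d=robot.grab_frame(n); cv2.imwrite(f"pics/{n}0.png",im[:,:,::-1]); np.save(f"pics/{n}0.npy",d)
    print(n,robot.camera_info(n), (d==0).mean())
print(robot.camera_info("wrist"),robot.read_t())
E
```

```text
pics
top {'vfov': 52.780475760706, 'cx': 321.5527758695526, 'cy': 202.6941912476621, 'view': array([[ 0.00230234, -0.99995116,  0.00961174,  0.05921822],
       [-0.9949215 , -0.00325776, -0.10060116,  0.57739746],
       [ 0.10062756, -0.0093313 , -0.99488041,  1.17709424],
       [ 0.        ,  0.        ,  0.        ,  1.        ]])} 0.00393359375
side {'vfov': 44.282038185400495, 'cx': 319.980843742258, 'cy': 196.79257850771674, 'view': array([[-0.85755846, -0.51406364,  0.01822239,  0.50931138],
       [-0.37322925,  0.59746029, -0.70974723,  0.25309321],
       [ 0.35396809, -0.61545087, -0.70422072,  1.261374  ],
       [ 0.        ,  0.        ,  0.        ,  1.        ]])} 0.00394140625
{'vfov': 60.324395728873924, 'cx': 317.1888464362747, 'cy': 203.88939769195906, 'T_tool_cam': array([[ 5.32500572e-04, -9.67177674e-01, -2.54100500e-01,
         6.86351436e-02],
       [ 9.99999858e-01,  5.07651540e-04,  1.63365524e-04,
        -1.23951082e-03],
       [-2.90089776e-05, -2.54100551e-01,  9.67177806e-01,
        -1.57848175e-01],
       [ 0.00000000e+00,  0.00000000e+00,  0.00000000e+00,
         1.00000000e+00]])} 0.1
```

View pics/top0.png

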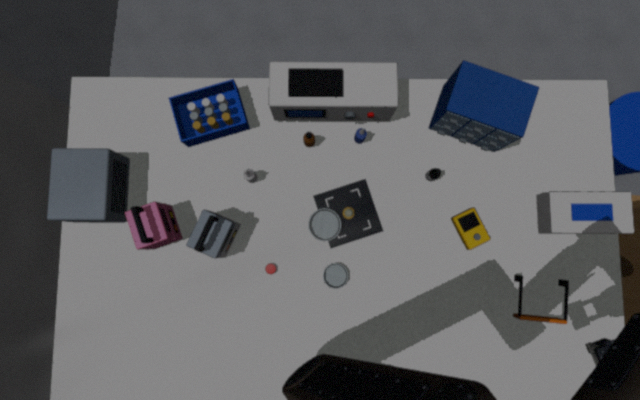

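View pics/side0.png

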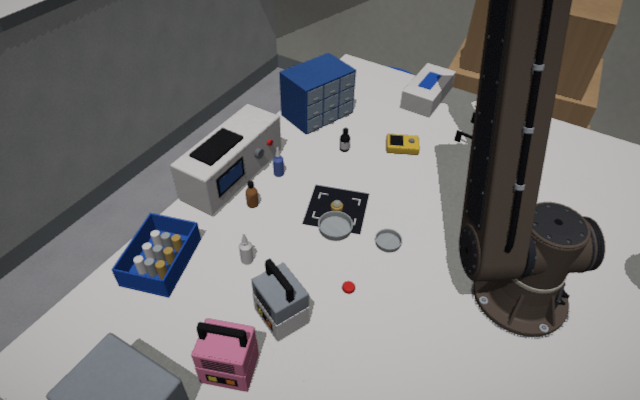

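Top view: the target dish (325,224) is the larger of two; the smaller look-alike at (336,275) is off the mat. The target lamp is grey at (213,233), and the pink look-alike at (154,225) is to be left alone. The mat centre and part are near (348,213), and the meter is at (470,228). Next I'll get closer with the wrist camera.

```bash
cat > h.py <<'E'
from rig import robot
import numpy as np, cv2
def cam(n):
    c=robot.camera_info(n); f=200/np.tan(np.radians(c["vfov"]/2))
    K=np.array([[f,0,c["cx"]],[0,f,c["cy"]],[0,0,1]])
    if n=="wrist":
        T=np.eye(4);T[:3,:3]=robot.read_tcp_rot();T[:3,3]=robot.read_position();T=T@c["T_tool_cam"]
    else: T=np.linalg.inv(c["view"])
    return K,T
def cast(K,T,px,z):
    px=np.atleast_2d(px).astype(float)
    r=(T[:3,:3]@np.linalg.inv(K)@np.c_[px,np.ones(len(px))].T).T
    z=np.broadcast_to(z,len(px)); return T[:3,3]+r*((z-T[2,3])/r[:,2])[:,None]
def cloud(K,T,d):
    v,u=np.mgrid[:400,:640]; p=np.stack([u,v,np.ones_like(u)],-1)@np.linalg.inv(K).T*d[...,None]
    return p@T[:3,:3].T+T[:3,3]
def down(yaw): # tool pointing down, tool y (jaw direction) at yaw+90 mirrored
    a=np.radians(yaw);x=np.array([np.cos(a),np.sin(a),0]);z=np.array([0,0,-1.]);return np.c_[x,np.cross(z,x),z]
def shot(name):
    K,T=cam("wrist"); im,d=robot.grab_frame("wrist"); cv2.imwrite(f"pics/{name}.png",im[:,:,::-1]); np.savez(f"pics/{name}.npz",im=im,d=d,K=K,T=T); return im,d,K,T
E
python3 - <<'E'
from h import *
np.set_printoptions(precision=3,suppress=True)
K,T=cam("top")
for n,px,z in [("mat",(348,213),0),("dish",(325,224),.02),("lamp",(205,240),.1),("dish2",(336,275),.01),("handle",(213,232),.165),("pink",(154,225),.12),("instr",(330,90),.1),("cap",(271,268),.01),("wbot",(250,172),.06),("meter",(470,228),.03),("amber",(309,139),.05),("box",(90,185),.1),("dark",(433,174),.05)]: print(n,cast(K,T,px,z)[0])
print(robot.read_tcp_rot())
p=robot.read_position(); mat=cast(K,T,(348,213),0)[0]; h=cast(K,T,(213,232),.165)[0]
for yaw in (0,180): print(yaw,[robot.ik(q,down(yaw)) for q in ([mat[0],mat[1],.3],[h[0],h[1],.4])])
E
```

```text
mat [ 0.549 -0.02   0.   ]
dish [0.514 0.05  0.02 ]
lamp [0.465 0.385 0.1  ]
dish2 [0.362 0.017 0.01 ]
handle [0.485 0.347 0.165]
pink [0.505 0.52  0.12 ]
instr [0.898 0.038 0.1  ]
cap [0.383 0.211 0.01 ]
wbot [0.664 0.271 0.06 ]
meter [ 0.503 -0.382  0.03 ]
amber [0.766 0.099 0.05 ]
box [0.618 0.713 0.1  ]
dark [ 0.662 -0.27   0.05 ]
[[-0.942 -0.336 -0.001]
 [-0.336  0.942  0.001]
 [ 0.     0.001 -1.   ]]
0 [array([ 18.316,   6.335,  -8.498,   0.   , -75.167,  71.684]), array([ 54.33 ,   9.706,   8.007,   0.   , -88.301,  35.67 ])]
180 [array([  18.316,    6.335,   -8.498,    0.   ,  -75.167, -108.316]), array([  54.33 ,    9.706,    8.007,    0.   ,  -88.301, -144.33 ])]
```

Run:
```python
from h import *
robot.servo_line([0.227,-0.636,0.35],speed=.3)
robot.goto([.545,0,.33],down(0)); shot("mat1")
robot.goto([.485,.36,.45],down(0)); shot("lamp1")
a=cv2.imread("pics/mat1.png");b=cv2.imread("pics/lamp1.png")
cv2.imwrite("pics/both1.png",cv2.resize(np.vstack([a,b]),None,fx=.74,fy=.74))
print(robot.read_t(),robot.read_position(),robot.read_force())
```

```text
4.7167 [0.48542166 0.35888695 0.44978802] [ 0.28852167 -0.5601837   0.0549137 ]
```

View pics/both1.png

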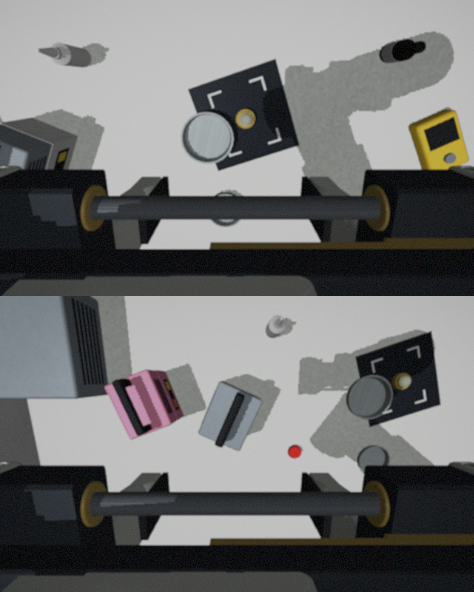

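The wrist crops confirm the choice. In the first, the large dish is at about (208,136) on the mat's left, with the brass part at (245,119). In the second, the grey lamp is at about (231,415) with its black bar at (229,420), and the pink one is separate at (143,405). Now I'll measure them.

```bash
cat > meas.py <<'E'
from h import *
def big(m):
    n,l,s,_=cv2.connectedComponentsWithStats(m.astype(np.uint8),connectivity=8); return l==1+s[1:,4].argmax()
def rect(P):
    (c,w,a)=cv2.minAreaRect((P[:,:2]*1000).astype(np.float32)); return np.array(c)/1000,np.array(w),a
def load(n):
    z=np.load(f"pics/{n}.npz"); return z["im"].astype(int),z["d"],z["K"],z["T"]
def mat(n,near=(.545,-.02)):
    im,d,K,T=load(n); P=cloud(K,T,d); ok=(d>0)&(np.hypot(P[...,0]-near[0],P[...,1]-near[1])<.14)&(abs(P[...,2])<.02)
    m=big(ok&(im.max(2)<70)); v,u=np.nonzero(m); X=cast(K,T,np.c_[u,v],0); return rect(X),P,im,m
def dish(P,im,c,r=.065,zr=(.014,.032)):
    m=(np.hypot(P[...,0]-c[0],P[...,1]-c[1])<r)&(P[...,2]>zr[0])&(P[...,2]<zr[1]); m=big(m); Q=P[m]
    (c,rad)=cv2.minEnclosingCircle((Q[:,:2]*1000).astype(np.float32)); return np.array(c)/1000,rad,np.median(Q[:,2]),m.sum()
def lamp(n,c):
    im,d,K,T=load(n);P=cloud(K,T,d); near=(d>0)&(np.hypot(P[...,0]-c[0],P[...,1]-c[1])<.09)
    m=big(near&(abs(P[...,2]-.125)<.012)); h=big(near&(abs(P[...,2]-.172)<.015)&(im.max(2)<80))
    v,u=np.nonzero(h); 
    return rect(P[m]),np.median(P[m][:,2]),rect(P[h]),rect(cast(K,T,np.c_[u,v],.172)),np.median(P[h][:,2])
E
python3 - <<'E'
from meas import *
np.set_printoptions(precision=4,suppress=True)
r,P,im,m=mat("mat1");print("mat",r)
print("bench z",np.median(P[60:90,200:240,2]))
print("dish",dish(P,im,(.514,.05)))
# white marks within mat
near=np.hypot(P[...,0]-r[0][0],P[...,1]-r[0][1])<.095
w=near&(im.min(2)>150)&(abs(P[...,2])<.012)&cv2.erode(cv2.fillConvexPoly(np.zeros((400,640),np.uint8),cv2.convexHull(np.argwhere(m)[:,::-1].astype(np.int32)),1),np.ones((9,9)))>0
print("marks n",w.sum(),rect(P[w]))
b=near&(im[...,0]-im[...,2]>40); print("brass",b.sum(),rect(P[b]),np.percentile(P[b][:,2],[5,50,95]))
for x in lamp("lamp1",(.485,.347)):print("lamp",x)
E
```

```text
mat (array([ 0.55  , -0.0224]), array([167.1998, 166.9707]), 18.394149780273438)
bench z -0.00048067379344707284
dish (array([0.515, 0.05 ]), 49.621986389160156, np.float64(0.021045172461890527), np.int64(809))
marks n 1515 (array([ 0.5467, -0.0111]), array([127.7748, 128.9932]), 18.176368713378906)
brass 1409 (array([ 0.5699, -0.0149]), array([121.2595,  73.9343]), 70.40351867675781) [0.0128 0.415  0.4239]
lamp (array([0.4843, 0.3671]), array([ 91.7769, 110.2474]), 65.9899673461914)
lamp 0.12446926759685495
lamp (array([0.4854, 0.3665]), array([15.5515, 97.7148]), 65.95854187011719)
lamp (array([0.4858, 0.3665]), array([15.3064, 97.9973]), 66.00672912597656)
lamp 0.1712343932663597
```

Mat centre is (0.550, -0.022) with its x axis at 18.4°. The dish is at (0.515, 0.050), radius 49.6 mm, z 21 mm. The lamp measures 110×92 mm, z 124 mm, at about (0.485, 0.3665), with its handle at z 171. These all match the given sizes. Next I'll pull the dish outward along the mat's +y from inside its rim.

Run:
```python
from h import *
np.set_printoptions(precision=4,suppress=True)
R=down(18.4);u=np.array([-.3156,.949,0]);c=np.array([.515,.05,0])
robot.goto([.515,.05,.16],R); robot.move_gripper(0)
print("w",robot.read_grip_width(),robot.read_position())
f0=robot.read_force()
robot.servo_line(c+[0,0,.03],speed=.12); robot.servo_line(c+[0,0,.0085],speed=.05)
print("down",robot.read_position(),robot.read_force()-f0)
for s in (.015,.03,.06,.104):
    robot.servo_line(c+u*s+[0,0,.0085],speed=.06); print(s,robot.read_position(),robot.read_force()-f0)
robot.servo_line(c+u*.085+[0,0,.0085],speed=.06)
robot.servo_line(c+u*.085+[0,0,.12],speed=.2)
robot.goto([.50,.02,.33],down(0)); robot.dwell(.1); shot("mat2"); print(robot.read_t())
```

```text
w 0.002398473346261879 [0.515 0.05  0.16 ]
down [0.5149 0.0499 0.0082] [-1.0236  0.6746 -0.0889]
0.015 [0.5103 0.0648 0.0087] [-0.7411  0.6464 -0.015 ]
0.03 [0.5054 0.0789 0.0085] [-0.2952  0.2952 -1.2872]
0.06 [0.4961 0.1074 0.0085] [-1.4297  0.8628 -0.5686]
0.104 [0.4823 0.149  0.0085] [ 0.0702  0.5668 -0.7793]
14.125
```

View pics/mat2.png

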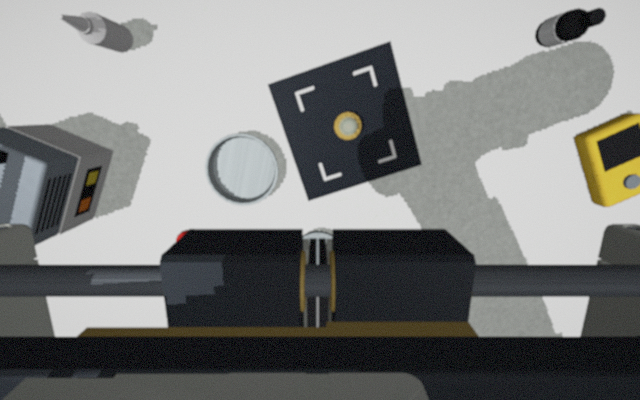

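The dish is clear at (243,168), with a bright strip of bench between it and the mat, and the part is at (348,126) inside its four marks. Next I'll measure the mat and grasp the lamp.

Run:
```python
from meas import *
np.set_printoptions(precision=4,suppress=True)
r,P,im,m=mat("mat2");print("mat",r)
print("dish",dish(P,im,(.489,.126)))
im_,d,K,T=load("mat2"); hull=cv2.fillConvexPoly(np.zeros((400,640),np.uint8),cv2.convexHull(np.argwhere(m)[:,::-1].astype(np.int32)),1)
w=(cv2.erode(hull,np.ones((9,9)))>0)&(im.min(2)>110); v,u=np.nonzero(w); X=cast(K,T,np.c_[u,v],0)
far=np.hypot(X[:,0]-r[0][0],X[:,1]-r[0][1])>.04
print("marks",far.sum(),rect(X[far]))
b=big((hull>0)&(im[...,0]-im[...,2]>30)); v,u=np.nonzero(b); print("part",rect(cast(K,T,np.c_[u,v],.018)))
f0=robot.read_force()
R=down(-24.0); h=np.array([.4855,.3666,0])
for yaw in(-24,18.4):print(robot.ik([.55,-.022,.25],down(yaw)),robot.ik(h+[0,0,.146],down(yaw)))
robot.goto(h+[0,0,.30],R); robot.move_gripper(1)
robot.servo_line(h+[0,0,.146],speed=.12); print("at",robot.read_position(),robot.read_force()-f0)
robot.move_gripper(0); print("w mm",robot.read_grip_width()*88,robot.read_force()-f0)
robot.servo_line(h+[0,0,.161],speed=.04); robot.dwell(.2); print("lift",robot.read_position(),robot.read_force()-f0,robot.read_ft_torque(),robot.read_grip_width()*88)
i,d=robot.grab_frame("side"); cv2.imwrite("pics/side2.png",cv2.resize(i[200:380,180:420,::-1],None,fx=2,fy=2)); print(robot.read_t())
```

```text
mat (array([ 0.5501, -0.0224]), array([166.4413, 166.5642]), 18.30568504333496)
dish (array([0.4919, 0.1217]), 49.78171157836914, np.float64(0.021032988150450682), np.int64(861))
marks 661 (array([ 0.5503, -0.0215]), array([129.868 , 109.8615]), 18.459535598754883)
part (array([ 0.5503, -0.0211]), array([36.9744, 37.5386]), 26.614416122436523)
[ 18.1018   7.9588 -13.0975   0.     -68.9437  47.8982] [ 55.4336  17.9217 -14.2969   0.     -57.7815  10.5664]
[ 18.1018   7.9588 -13.0975   0.     -68.9437  90.2982] [ 55.4336  17.9217 -14.2969   0.     -57.7815  52.9664]
at [0.4858 0.367  0.1468] [ 0.1552 -0.5282  1.1333]
w mm 15.773813729567664 [0.4398 1.3617 0.3375]
lift [0.4853 0.3664 0.1607] [-0.5187 -0.1054 -5.9251] [-0.076   0.0917  0.0259] 15.65619466931224
20.2083
```

View pics/side2.png

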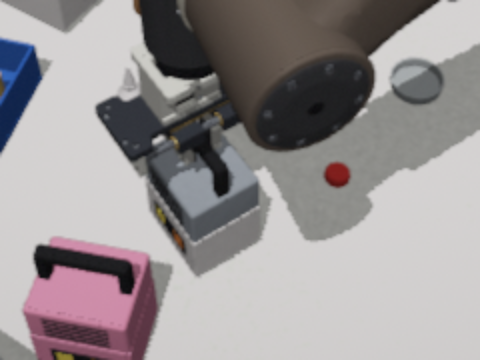

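The grey lamp is held by its bar, near (213,165) in the crop, and hangs level with a grip width of 15.7 mm. The pink one is untouched. Now I'll carry it to the mat and lower it by feel.

Run:
```python
from h import *
np.set_printoptions(precision=4,suppress=True)
R=down(18.4); t=np.array([.5502,-.0220,0]); h=np.array([.4855,.3666,0])
F=lambda: np.mean([(robot.dwell(.02),robot.read_force())[1] for _ in range(6)],0)
robot.servo_line(h+[0,0,.221],speed=.12)
robot.servo_line(t+[0,0,.221],R,speed=.14); robot.dwell(.3); print("over",robot.read_position(),F(),robot.read_grip_width()*88)
robot.servo_line(t+[0,0,.156],speed=.06)
robot.servo_line(t+[0,0,.149],speed=.02); f0=F(); print("f0",f0,robot.read_position())
z=.149
while z>.1435:
    z-=.001; robot.servo_line(t+[0,0,z],speed=.01); f=F(); print(round(z,4),f-f0,robot.read_position()[2])
    if f[2]-f0[2]>3.5: break
print(robot.read_t())
i,d=robot.grab_frame("side"); cv2.imwrite("pics/side3.png",cv2.resize(i[90:270,200:440,::-1],None,fx=2,fy=2))
```

```text
over [ 0.5502 -0.0219  0.221 ] [-0.0993  0.0792 -7.4099] 15.947737433103184
f0 [-0.0561 -0.0209 -6.8874] [ 0.5503 -0.022   0.1491]
0.148 [0.1237 0.0539 0.155 ] 0.1480203845887394
0.147 [ 0.3651  0.0897 -0.2143] 0.14698411369872874
0.146 [0.3362 0.9072 1.3032] 0.1461071353286112
0.145 [-3.1048  2.5159 12.2762] 0.14598914356314896
27.4583
```

View pics/side3.png

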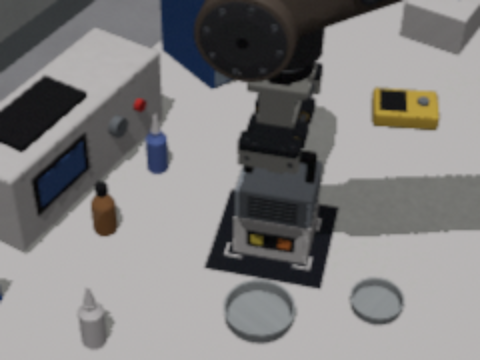

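The lamp stands on the mat inside the marks (corners near (232,250) and (303,263) in the crop), with the dish clear of the mat at (260,310). I'll release it, back off and check from above.

Run:
```python
from meas import *
np.set_printoptions(precision=4,suppress=True)
t=np.array([.5502,-.0220,0])
robot.servo_line(t+[0,0,.146],speed=.01); print(robot.read_force()); robot.move_gripper(.6); print(robot.read_force(),robot.read_position())
robot.servo_line(t+[0,0,.30],speed=.12)
robot.goto([.53,-.01,.45],down(0)); robot.dwell(.2); shot("fin1")
for x in lamp("fin1",(.55,-.022)): print(x)
im,d,K,T=load("fin1");P=cloud(K,T,d);print("dish",dish(P,im,(.492,.122)))
print(robot.read_t())
```

```text
[-1.2641  2.1342  1.0296]
[-1.2435  0.6437  0.5131] [ 0.5502 -0.022   0.146 ]
(array([ 0.548 , -0.0237]), array([110.184 ,  91.6707]), 18.43545913696289)
0.12447261042035918
(array([ 0.5485, -0.0237]), array([96.2019, 15.3892]), 18.293310165405273)
(array([ 0.5486, -0.0237]), array([96.0102, 15.2484]), 18.29877471923828)
0.17130480822228294
dish (array([0.492 , 0.1215]), 49.76109313964844, np.float64(0.020898180924089238), np.int64(517))
30.9167
```

View pics/fin1.png

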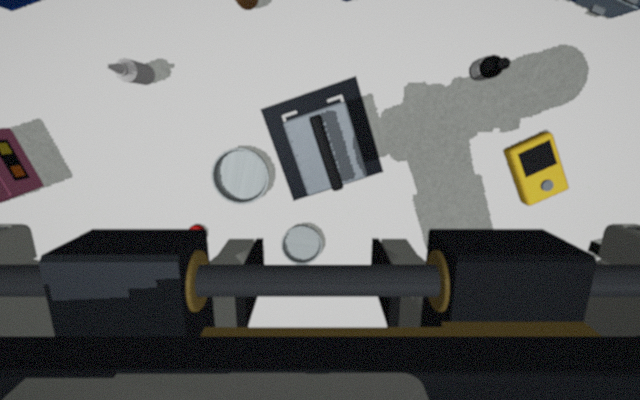

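The lamp stands upright around (327,145) within the marks, the dish at (243,174) is off the mat, and the smaller dish at (303,243) is unmoved. One last check compares the lamp with the mat in this same frame, which cancels calibration bias.

Run:
```python
from meas import *
np.set_printoptions(precision=4,suppress=True)
r,P,im,m=mat("fin1",(.55,-.022)); print("mat",r)
K,T=load("fin1")[2:]
tc=np.mean([[.548,-.0237],[.5485,-.0237]],0)-r[0]; a=np.radians(18.4)
print("offset in mat axes mm",1000*np.array([[np.cos(a),np.sin(a)],[-np.sin(a),np.cos(a)]])@tc)
```

```text
mat (array([ 0.5503, -0.0223]), array([164.6684, 165.8339]), 18.399227142333984)
offset in mat axes mm [-2.3925 -0.6605]
```

```bash
python3 -c "
from rig import robot
robot.job_done();print(robot.read_t())"
```

```text
the job is handed in; nothing more can be done
the job is handed in; nothing more can be done
```

The dish is off the mat and the curing lamp stands over the part inside the white corner marks. I handed the job in at about 31 s of the 64 s allowed.

- **Dish:** I pulled it about 75 mm along the mat's +y with shut fingertips inside the rim. It ended upright at (0.492, 0.122), roughly 17 mm clear of the mat edge. The part still measured within about 1.5 mm of the mat centre afterwards.
- **Lamp:** I carried it by its handle and lowered it in 1 mm steps until it touched down at about 12 N, then released it with no drop. The final picture showed it upright and squared to the mat within about 0.1°.
- **Centring:** In the final picture the lamp was about 2.4 mm off centre along the mat's x and 0.7 mm along y. Calibration is only good to about 2 mm and the margin to the marks is 8 mm, so I did not re-grasp.
- **Not checked:** I did not re-measure the other objects on the bench. The arm kept clear of them, and those visible in the final pictures look undisturbed. The part is hidden under the lamp, so I could not see it after placing. The lowering forces showed no sign of contact above bench height.

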